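# Lock the strap press's swing arm with a ball-lock pin

## Task

Swing the red arm of the strap press fully home into its steel fork, then take the ball-lock pin from the wooden rack with its two orange buttons squeezed in, and slide it gently down through the aligned holes of fork and arm until its flange sits flat on the fork. Let go of the buttons so that the balls spring out under the fork and lock it. Never force the pin, and leave everything else on the bench where it is.

Things in the scene. Friction and masses are not known exactly. Their poses are not given: they have to be found in the camera images.
- press_plate: Strap press's base plate, blue steel, 130 (x) x 250 (y) x 12 mm, fixed. Origin: centre of its underside; x points away from the arm's open side, y from hinge end to fork end. The grey head on it (hinge, anvil, fork, red arm) is square to it but bolted in slots: it stands up to 8 mm off centre along x and 8 mm along y, differently each time and not measured. Find it by feel or sight.
- hinge_place (a point): Centred (nominal) place of the arm's vertical hinge axis, at (0, -75) mm of the plate, on the black post's top, 80 mm up; really up to 8 mm off along the plate's x and y (heights are exact). Plate's axes. The arm: red, 30 mm wide, from 56 to 66 mm above the bench. Its upright black paddle handle, 14 mm thick, 44 mm long along the arm, 72 to 118 mm up, is centred 75 mm from the hinge axis.
- swing_arm (a joint): Angle of the arm about its hinge, rad. 0: fully home against its stop, holes aligned; it cannot go past. It grows as the arm opens towards the plate's -x: at angle q the handle is at 75*(-sin q, cos q) mm from the hinge axis in the plate's axes. Starts 0.45 to 0.85. Friction (0.12 N m) keeps it where it is left.
- pin_place (a point): Centred (nominal) place of the pin hole, 150 mm from the hinge, at the upper ear's flat top, 77 mm above the bench; the real hole is up to 8 mm off along the plate's x and up to 8 mm along y. Fork: two level steel ears 44 x 44 x 10 mm, tops at 55 and 77 mm, upright on their +x side, open below. Ears and the arm's tongue (38 x 40 mm, goes between) each have an 18 mm round through hole.
- pin: Ball-lock pin, upright in the rack, 0.2 kg. Origin on its axis at the flange's underside, z up. Steel flange 34 mm diameter, 4 thick; black grip 24 (x) x 20 (y), top at 40 mm. Orange buttons on its +y and -y faces, 18 wide, 28 high, centred 21 mm up: 32 mm over both, 22 mm squeezed fully in (6 N each; squeeze with 15 to 30 N). Squeezed, they draw the balls in; gripping the x faces leaves them out.
- pin_shank: The pin's steel shank, fixed to the grip, same origin and axes as pin: 16 mm diameter, its last 12 mm tapering to 13 mm at the flat tip, 54 mm below the origin. Press it on nothing with more than 40 N; touch slowly.
- ball_a (a joint): How far the brass ball on the pin's +y side is drawn in, m. 0: out, 3.5 mm proud of the shank (too wide for the 18 mm holes); 0.0035: flush. The balls lie 34.5 to 40.5 mm below the pin's origin: with the flange down on the fork they are just under the lower ear and can spring out.
- ball_b (a joint): How far the brass ball on the pin's -y side is drawn in, m; as for the other ball.
- rack: Wooden rack, 130 (x) x 64 (y) x 58 mm, fixed; origin at the centre of its underside. Two 27 mm holes at x = -32 and +32 mm; the ball-lock pin stands in one and the drift in the other, flanges on the rack's top.
- drift: Plain drift with a round dark wooden grip (26 mm), standing in the rack's other hole: not wanted, leave it. Origin at its flange's underside.
- tin: Bare metal open tin with eyelets, 110 x 75 x 40 mm; leave it. Origin at the centre of its underside.
- stone: White marble slab, 100 x 120 x 35 mm; leave it. Origin at the centre of its underside.
- mallet: Hammer, 260 mm, lying; leave it.
- awl: Awl with wooden handle, 150 mm, lying; leave it.
- spool: Red thread spool, 44 mm diameter, 46 mm high; leave it.
- glue: Glue jar, 64 mm diameter, 100 mm high; leave it.
Things that resemble listed ones, but are neither listed nor needed, are in the scene too. What is shaped like the pin but purple or turquoise is not meant.

How it is judged:
By the outcome, as a careful person would: the job done as asked, in the order asked, and still so for the second after the job is handed in, with the robot touching nothing.
It also fails if it takes over 72 s, if anything falls off the work surface, if the arm or the gripper's body presses on something with over 40 N, if the wrist force passes 120 N, or if a joint passes its speed limit or range.

## Robot

A 6-joint arm with a two-finger parallel gripper is mounted at the origin on the work surface. World frame = base frame: x ahead of the robot, y to its left, z up, the work surface at z = 0. Lengths are in mm, angles in rad, forces in N, time in s.
With the tool pointing down it reaches from about 300 to 850 mm from the base axis. Payload 5.4 kg.
Tool frame: the origin (TCP) lies between the finger pads; the fingertips stand 19 mm ahead of it and the grasp point (between the pads) is the TCP; z points along the fingers, y is the line along which they close (so a half turn about z gives the same grasp; the last joint's range is limited). The gripper opens to 85 mm and grips with 20 to 120 N. Pads are 22 mm wide; open, the fingers measure 114 mm over their backs; the gripper's body (76 mm by 85 mm) begins 54 mm behind the grasp point. The pads swing forward as they close: fully open they stand 13 mm farther back than shut.
Start: joints at [0.908, 0.158, 1.597, -0, 1.386, -0.21], TCP at [251.561, 517.033, 250.299] pointing down, gripper open.
Joint ranges: [-2.91, 2.91], [-0.94, 2.29], [0.18, 2.7], [-1.29, 4.43], [0.17, 2.64], [-3, 3]. Speed limits (rad/s): [2.57, 2.57, 3.14, 3.14, 3.14, 3.14].

## Interface

Orientations are given as a 3x3 rotation matrix whose columns are the frame's x, y, z axes.
In Python, from rig import * gives the robot as it stands.
- The arm moves only by the shell command python3 -m handwheel 'ROWS' [FORCE]. ROWS is a JSON object of lists of equal length, an entry for each row: "linear": the shift along the tool's x, y, z in m, a list of three; "delta_rot": the turn, a rotation vector about the tool's x, y, z in degrees, a list of three; "grip": the opening, from 0 (shut) to 1 (fully open). A call has 1 to 10 rows; each row is the pose to reach, as a shift and turn from the pose commanded when the call began, along the tool's axes at that moment; what a row does not reach only later rows make up. A row lasts 1/8 s, in which the tool goes at most 62.5 mm and 10.7 degrees, less where a joint would pass 70% of its speed; a pose out of reach is approached as far as the arm can. A call with a gripper value outside its range is refused whole. The fingers move at their own pace and stop on an object; FORCE is the grip in N (left out, the last holds). Time passes only in rows, so rows that repeat a pose let the fingers close. It gives the time, the measured TCP pose, the force, the opening and the grip force at its end, in the units of the state.
- get_state(): the state, without advancing time (a new reading comes with each control period).
- camera(name): name is "scene" or "top" or "wrist"; returns the picture (420x560x3 uint8, red, green, blue); there is no depth.
- get_calibration(name): a dict with "intrinsics" (3x3 intrinsics, pixels), "k1" (the pictures are not rectified: a ray, as slopes to the right and down, at radius r is drawn at 1 + k1 r^2 times it, then the intrinsics apply), "pose" (4x4, takes a point from camera to world coordinates). Camera axes: x right, y up, looking along -z (the intrinsics and any distortion apply to the point x, -y, -z); pixel columns grow to the right and rows downward; lengths in mm; the calibration is good to about 2 mm. A picture is of the moment at which its call begins: read the wrist's pose just before it. get_calibration takes no time and is no camera call; for the wrist camera it gives the pose at the moment of the call.
- close_job(): hands the job in; it is judged then, once.
The state is a dict: "clock": time; "joint_positions": joint angles; "joint_vel": joint speeds; "tau": joint torques, N m; "tool_pos": TCP position; "tcp_rot": TCP orientation; "ft_force": force on the tool from outside, world axes, zero at the start; "torque": the same for the moment, N m; "grip_width": opening from 0.0 (shut) to 1.0 (fully open); "gripper_force": force on a finger pad.
Only numpy, scipy, OpenCV 4.12 (cv2) and the standard library are available. Lean on these libraries where they do the work, as an engineer would, in place of code of your own. Each camera call takes 0.05 s, during which the arm holds its last target. There are 200 camera calls.

## Working session

There is one attempt and no reset: what is moved stays moved. The work goes in short steps, Python scripts to look and compute and a shell command to move; the robot and the scene stay as the last step left them, time stands still between calls to the robot, and variables do not carry over. Pictures are saved under pics/ and viewed, at most 10 in all, crops included, and the job is handed in when it is done.

```bash
ls; mkdir -p pics
python3 - <<'E'
from rig import *
import cv2,numpy as np
for n in("top","scene"):
    c=get_calibration(n);print(n,c)
    cv2.imwrite(f"pics/{n}0.png",cv2.resize(camera(n)[:,:,::-1],(784,588),interpolation=cv2.INTER_CUBIC))
print(get_state())
E
```

```text
pics
top {'intrinsics': array([[408.50288755,   0.        , 280.55495966],
       [  0.        , 408.50288755, 216.68915156],
       [  0.        ,   0.        ,   1.        ]]), 'k1': -0.11882093593892672, 'pose': array([[-1.70232459e-02,  9.80208089e-01, -1.97236691e-01,
         3.64076161e+02],
       [-9.99292271e-01, -2.32972727e-02, -2.95329285e-02,
        -2.73529782e+01],
       [-3.35434924e-02,  1.96594354e-01,  9.79910962e-01,
         1.20567085e+03],
       [ 0.00000000e+00,  0.00000000e+00,  0.00000000e+00,
         1.00000000e+00]])}
scene {'intrinsics': array([[446.84968272,   0.        , 282.97532968],
       [  0.        , 446.84968272, 204.57427404],
       [  0.        ,   0.        ,   1.        ]]), 'k1': -0.14942095484439866, 'pose': array([[ 1.46410920e-01, -7.62579421e-01,  6.30108300e-01,
         1.24619190e+03],
       [ 9.89223804e-01,  1.13078079e-01, -9.30032995e-02,
        -1.21505695e+02],
       [-3.29033701e-04,  6.36934828e-01,  7.70917581e-01,
         8.92063042e+02],
       [ 0.00000000e+00,  0.00000000e+00,  0.00000000e+00,
         1.00000000e+00]])}
{'clock': 0.1, 'joint_positions': array([ 9.07926690e-01,  1.58986483e-01,  1.59812706e+00, -9.68369738e-06,
        1.38621875e+00, -2.10103253e-01]), 'joint_vel': array([-5.65696010e-04, -9.63301413e-04, -2.18075510e-03, -9.18740306e-05,
        2.55002833e-03, -1.53969967e-04]), 'tau': array([ 5.18026663e-04, -3.96990681e+01, -3.32338393e+01, -1.69264581e-04,
        4.18074793e-03,  3.01573934e-06]), 'tool_pos': array([251.23083775, 516.63064578, 249.40468605]), 'tcp_rot': array([[-8.99240970e-01,  4.37452337e-01, -1.06304055e-03],
       [ 4.37453486e-01,  8.99239985e-01, -1.37709608e-03],
       [ 3.53514673e-04, -1.70337201e-03, -9.99998487e-01]]), 'ft_force': array([0.33655859, 0.5126423 , 0.03498424]), 'torque': array([ 0.03342823,  0.03504871, -0.03995157]), 'gripper_force': 0.0, 'grip_width': 0.9982081538944084}
```

View pics/top0.png

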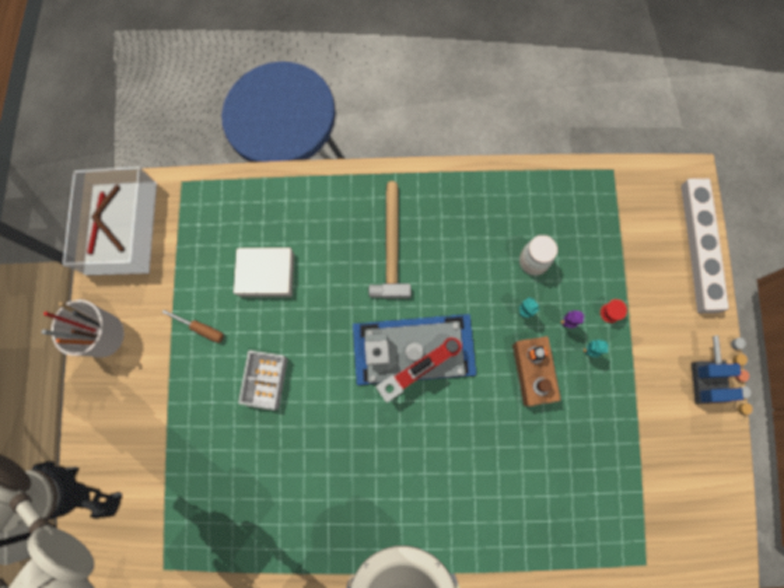

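View pics/scene0.png

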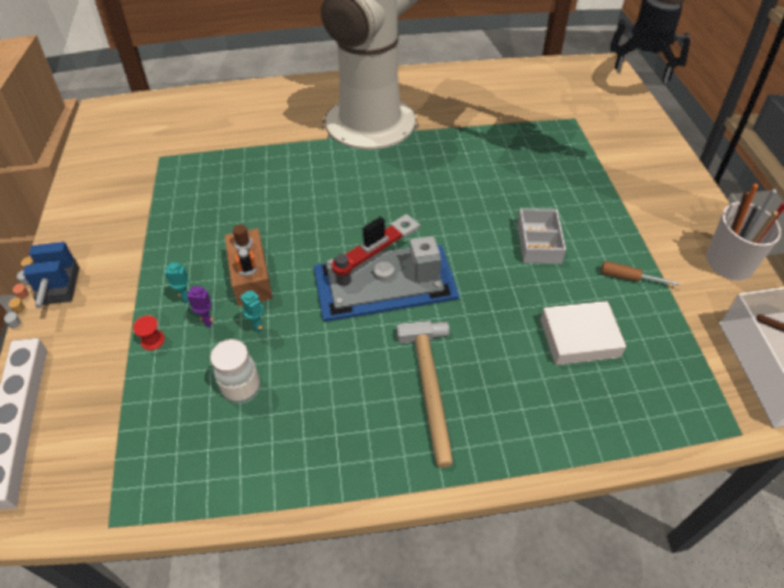

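The top view shows the press centred near (415,350), with its fork hole at about (377,352) and its hinge at (452,347). The rack is at (538,372), with the orange-buttoned pin in its far hole (540,352) and the drift in the near one (543,387). The scene view agrees.

```bash
cat > h.py <<'E'
from rig import *
import cv2,numpy as np
def ray(c,uv):
    K=c["intrinsics"];d=(np.array(uv,float)-K[:2,2])/[K[0,0],K[1,1]]
    u=d.copy()
    for _ in range(20):u=d/(1+c["k1"]*(u@u))
    P=c["pose"];return P[:3,3],P[:3,:3]@np.array([u[0],-u[1],-1])
def onz(c,uv,z):
    o,d=ray(c,uv);return o+d*(z-o[2])/d[2]
def proj(c,p):
    P=c["pose"];q=P[:3,:3].T@(np.array(p,float)-P[:3,3]);u=np.array([q[0],-q[1]])/-q[2]
    u=u*(1+c["k1"]*(u@u));K=c["intrinsics"];return u*[K[0,0],K[1,1]]+K[:2,2]
def mask(im,lo,hi,box=None):
    m=cv2.inRange(cv2.cvtColor(im,cv2.COLOR_RGB2HSV),lo,hi)
    if box:
        k=np.zeros_like(m);x0,y0,x1,y1=box;k[y0:y1,x0:x1]=255;m&=k
    return m
E
python3 - <<'E'
from h import *
c=get_calibration("top");im=cv2.resize(cv2.imread("pics/top0.png")[:,:,::-1],(560,420),interpolation=cv2.INTER_AREA)
def rect(m,z,name):
    ct=max(cv2.findContours(m,cv2.RETR_EXTERNAL,cv2.CHAIN_APPROX_NONE)[0],key=cv2.contourArea)[:,0]
    w=np.array([onz(c,p,z)[:2] for p in ct],np.float32);print(name,cv2.minAreaRect(w))
rect(mask(im,(100,120,40),(125,255,255),(245,220,345,280)),12,"plate")
rect(mask(im,(5,110,60),(15,255,255),(360,230,405,300)),58,"rack")
s=560/784
for n,uv,z in(("pin",(540,352),98),("drift",(543,387),98),("hole",(377,352),77),("hinge",(453,347),80),("handle",(422,366),118),("tonguehole",(389,387),66)):
    print(n,onz(c,np.array(uv)*s,z).round(1))
print(get_calibration("wrist")["pose"].round(2), get_calibration("wrist")["intrinsics"][0])
E
```

```text
plate ((513.3137817382812, -146.43312072753906), (125.68333435058594, 20.51348876953125), 3.3049256801605225)
rack ((451.1446533203125, -277.2455139160156), (129.2102813720703, 70.79901123046875), 7.880617618560791)
pin [ 483.8 -278.5   98. ]
drift [ 416.1 -280.3   98. ]
hole [493.6  39.6  77. ]
hinge [ 499.9 -110.9   80. ]
handle [460.4 -48.  118. ]
tonguehole [424.7  17.4  66. ]
[[ 4.4000e-01 -8.6000e-01 -2.6000e-01  1.8676e+02]
 [ 9.0000e-01  4.2000e-01  1.3000e-01  5.4815e+02]
 [-0.0000e+00 -2.9000e-01  9.6000e-01  3.7448e+02]
 [ 0.0000e+00  0.0000e+00  0.0000e+00  1.0000e+00]] [376.76957771   0.         276.34761023]
```

```bash
python3 -m handwheel '{"linear":[[-0.06,-0.05,0],[-0.11,-0.1,0],[-0.15,-0.14,0.0],[-0.2,-0.18,0.01],[-0.24,-0.22,0.01],[-0.29,-0.26,0.015],[-0.33,-0.3,0.02],[-0.37,-0.34,0.02],[-0.41,-0.37,0.02],[-0.432,-0.387,0.02]],"delta_rot":[[0,0,-3],[0,0,-7],[0,0,-12],[0,0,-17],[0,0,-22],[0,0,-27],[0,0,-29],[0,0,-29],[0,0,-29],[0,0,-29]],"grip":[1,1,0.5,0,0,0,0,0,0,0]}' 30
python3 - <<'E'
from h import *
im=camera("wrist")
s=get_state();print(s["tool_pos"],s["tcp_rot"][:,1],s["grip_width"],s["ft_force"])
im=camera("wrist");c=get_calibration("wrist");np.save("c1.npy",c,allow_pickle=True)
cv2.imwrite("pics/w1.png",im[:,:,::-1])
E
```

```text
clock: 1.35
tool_pos: [471.2, -22.5, 230.0]
tcp_rot: [[-0.999, -0.05, -0.0], [-0.05, 0.999, -0.0], [0.0, -0.0, -1.0]]
ft_force: [0.1, 0.6, -0.2]
grip_width: -0.002
gripper_force: 0.0
[472.14937719 -24.37954817 230.07014027] [-0.04953472  0.99877032 -0.00204019] -0.0019679417638715315 [-0.75972037 -3.30548739  0.33805277]
```

View pics/w1.png

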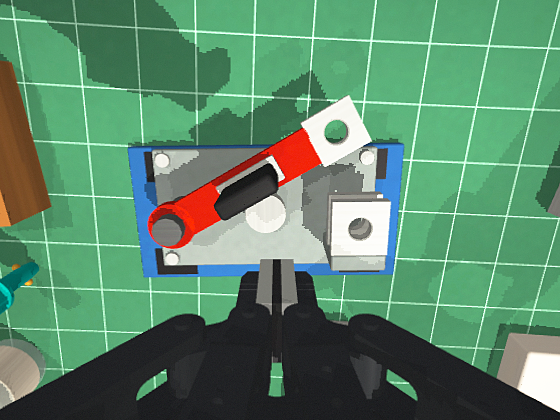

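The wrist view shows the fork hole at about (360,229), the hinge top at (168,227), the handle at (248,192) and the tongue hole at (336,132). The closed fingers end at about (276,262).

Run:
```python
from h import *
c=np.load("c1.npy",allow_pickle=True).item();im=cv2.imread("pics/w1.png")[:,:,::-1].copy()
for n,uv,z in(("hole",(360,229),77),("hinge",(168,227),80),("handletop",(246,197),118),("tongue",(336,132),66)):
    print(n,onz(c,uv,z).round(1))
m=mask(im,(100,120,60),(120,255,255),(110,120,420,290));p=cv2.findNonZero(m)[:,0]
h=cv2.convexHull(p)[:,0];w=np.array([onz(c,q,12)[:2] for q in h],np.float32);print(cv2.minAreaRect(w))
g=cv2.cvtColor(im,cv2.COLOR_RGB2GRAY)
# ear square: bright region around hole, hole inside
b=cv2.inRange(g[180:262,315:400],205,255);cs,hi=cv2.findContours(b,cv2.RETR_CCOMP,cv2.CHAIN_APPROX_NONE)
for ct,hh in zip(cs,hi[0]):
    if cv2.contourArea(ct)>150:
        r=cv2.minAreaRect(ct);q=np.array(r[0])+[315,180];print(hh[3],q,r[1],r[2],onz(c,q,77).round(1))
```

```text
hole [495.   43.4  77. ]
hinge [ 499.8 -105.4   80. ]
handletop [462.7 -43.3 118. ]
tongue [422.6  19.3  66. ]
((505.9439392089844, -30.81768798828125), (130.5982208251953, 249.2638702392578), 3.592485189437866)
-1 [360.5 228.5] (53.0, 59.0) 90.0 [494.6  43.8  77. ]
4 [359.61537933 228.92307663] (24.406808853149414, 25.51620864868164) 56.3099365234375 [494.9  43.1  77. ]
```

```bash
python3 -m handwheel '{"linear":[[0.05,-0.009,0.0],[0.06,-0.009,0.03],[0.06,-0.009,0.08],[0.06,-0.009,0.12],[0.06,-0.009,0.13],[0.06,-0.009,0.13],[0.05,-0.009,0.13],[0.045,-0.009,0.13]],"delta_rot":[[0,0,0],[0,0,0],[0,0,-0.7],[0,0,-0.7],[0,0,-0.7],[0,0,-0.7],[0,0,-0.7],[0,0,-0.7]],"grip":[0,0,0,0,0,0,0,0]}'
python3 -m handwheel '{"linear":[[-0.005,0,0],[-0.012,0,0],[-0.018,0,0],[-0.024,0,0],[-0.030,0,0],[-0.035,0,0],[-0.038,0,0],[-0.041,0,0],[-0.041,0,0]],"delta_rot":[[0,0,0],[0,0,0],[0,0,0],[0,0,0],[0,0,0],[0,0,0],[0,0,0],[0,0,0],[0,0,0]],"grip":[0,0,0,0,0,0,0,0,0]}'
```

```text
clock: 2.45
tool_pos: [428.3, -31.8, 102.0]
tcp_rot: [[-0.998, -0.066, 0.003], [-0.066, 0.998, -0.001], [-0.003, -0.001, -1.0]]
ft_force: [0.5, 0.2, -0.4]
grip_width: 0.0
gripper_force: 0.0
clock: 3.58
tool_pos: [467.7, -28.8, 100.5]
tcp_rot: [[-0.998, -0.066, 0.001], [-0.066, 0.998, -0.0], [-0.001, -0.001, -1.0]]
ft_force: [0.1, -0.7, 0.3]
grip_width: -0.004
gripper_force: 0.0
```

```bash
python3 -m handwheel '{"linear":[[-0.003,0,0],[-0.006,0,0],[-0.008,0,0],[-0.008,0,0]],"delta_rot":[[0,0,0],[0,0,0],[0,0,0],[0,0,0]],"grip":[0,0,0,0]}'
python3 - <<'E'
from h import *
im=camera("wrist");cv2.imwrite("pics/w2.png",im[:,:,::-1]);print(get_state()["ft_force"])
np.save("c2.npy",get_calibration("wrist"),allow_pickle=True)
E
```

```text
clock: 4.08
tool_pos: [475.5, -28.3, 100.4]
tcp_rot: [[-0.998, -0.066, 0.001], [-0.066, 0.998, -0.0], [-0.001, -0.0, -1.0]]
ft_force: [-0.9, -0.6, -0.1]
grip_width: -0.003
gripper_force: 0.2
[-0.74458524  0.59181987 -0.05745377]
```

View pics/w2.png

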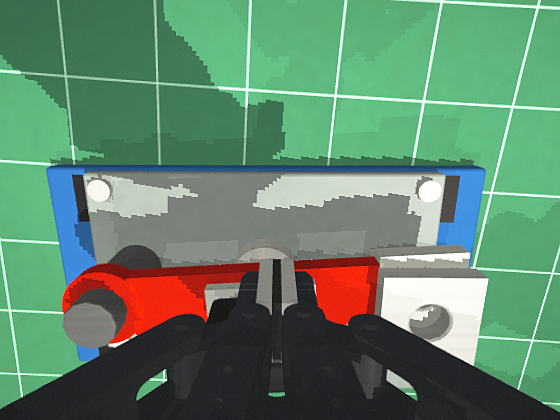

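The arm is nearly in the fork. The hole at (432,322) shows the tongue slightly out, so I'll keep pushing in small steps.

```bash
z='"delta_rot":[[0,0,0],[0,0,0],[0,0,0]],"grip":[0,0,0]'; python3 -m handwheel '{"linear":[[-0.001,0,0],[-0.002,0,0],[-0.002,0,0]],"delta_rot":[[0,0,0],[0,0,0],[0,0,0]],"grip":[0,0,0]}' | grep -E "pos|ft"
python3 -m handwheel '{"linear":[[-0.001,0,0],[-0.0015,0,0],[-0.0015,0,0]],"delta_rot":[[0,0,0],[0,0,0],[0,0,0]],"grip":[0,0,0]}'| grep -E "pos|ft"
```

```text
tool_pos: [477.3, -28.0, 100.3]
ft_force: [-0.9, 1.2, 0.4]
tool_pos: [478.7, -27.9, 100.3]
ft_force: [-1.4, 0.7, 0.4]
```

```bash
python3 -m handwheel '{"linear":[[-0.0007,0,0],[-0.0015,0,0],[-0.0015,0,0]],"delta_rot":[[0,0,0],[0,0,0],[0,0,0]],"grip":[0,0,0]}' | grep -E "pos|ft"
python3 -m handwheel '{"linear":[[-0.0007,0,0],[-0.001,0,0]],"delta_rot":[[0,0,0],[0,0,0]],"grip":[0,0]}'| grep -E "pos|ft"
python3 -m handwheel '{"linear":[[-0.0007,0,0],[-0.001,0,0]],"delta_rot":[[0,0,0],[0,0,0]],"grip":[0,0]}'| grep -E "pos|ft"
```

```text
tool_pos: [480.2, -27.8, 100.3]
ft_force: [-0.6, -0.2, -0.8]
tool_pos: [480.8, -27.7, 100.2]
ft_force: [-3.5, 0.7, 2.2]
tool_pos: [480.8, -27.7, 100.2]
ft_force: [-9.8, 0.2, 7.5]
```

```bash
python3 -m handwheel '{"linear":[[0.02,0,0],[0.03,0,-0.02],[0.03,0,-0.06],[0.0,0.03,-0.09],[-0.025,0.069,-0.09],[-0.025,0.069,-0.09],[-0.025,0.069,-0.09],[-0.025,0.069,-0.09]],"delta_rot":[[0,0,0],[0,0,0],[0,0,0],[0,0,0],[0,0,0],[0,0,0],[0,0,0],[0,0,0]],"grip":[0,0,0,0,0,0,0,0]}'
python3 - <<'E'
from h import *
print(get_state()["tool_pos"])
c=get_calibration("wrist");im=camera("wrist");print(get_state()["tool_pos"]);np.save("c3.npy",c,allow_pickle=True)
cv2.imwrite("pics/w3.png",im[:,:,::-1])
E
```

```text
clock: 6.75
tool_pos: [502.3, 42.0, 190.1]
tcp_rot: [[-0.998, -0.064, -0.0], [-0.064, 0.998, -0.0], [0.0, -0.0, -1.0]]
ft_force: [0.1, 0.5, 0.3]
grip_width: 0.004
gripper_force: 0.0
[502.26913232  42.03340802 190.05254409]
[502.26410187  42.02907994 190.0807388 ]
```

View pics/w3.png

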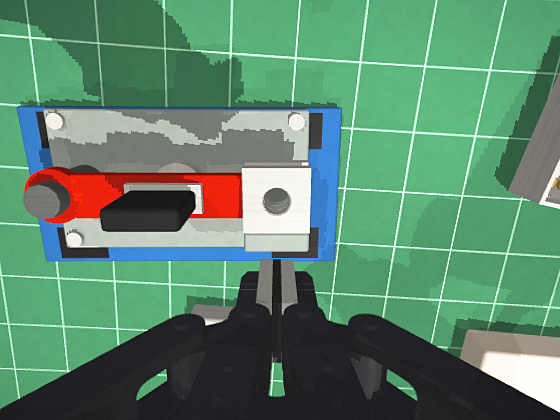

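The arm is home: red lies straight into the fork, and the fork hole at (276,202) is in line with the fingertips' column.

Run:
```python
from h import *
c=np.load("c3.npy",allow_pickle=True).item();im=cv2.imread("pics/w3.png")
g=cv2.cvtColor(im,cv2.COLOR_BGR2GRAY)[180:225,255:300]
for th in(180,200,215):
    cs,_=cv2.findContours(cv2.inRange(g,0,th),cv2.RETR_LIST,cv2.CHAIN_APPROX_NONE)
    for ct in cs:
        if 250<cv2.contourArea(ct)<900:
            (x,y),s,a=cv2.fitEllipse(ct);print(th,x+255,y+180,s,onz(c,(x+255,y+180),77).round(1))
print(c["pose"].round(3))
t=get_calibration("top");s=get_calibration("scene")
im=camera("top");m=mask(im,(5,150,120),(20,255,255),(370,235,402,285));im2=camera("scene");m2=mask(im2,(5,150,150),(18,255,255),(150,150,200,220))
cv2.imwrite("pics/p.png",np.hstack([cv2.resize(im[225:300,350:450],(400,300),interpolation=2),cv2.resize(im2[140:240,120:220],(300,300),interpolation=2)])[:,:,::-1])
```

```text
180 276.24564933776855 200.74388885498047 (25.89399528503418, 26.93937110900879) [495.5  40.6  77. ]
200 276.30932235717773 201.06886100769043 (26.65557861328125, 27.45585060119629) [495.8  40.7  77. ]
215 276.3781337738037 201.41694831848145 (27.49607276916504, 27.92253303527832) [496.   40.7  77. ]
[[-6.50000e-02 -9.56000e-01 -2.86000e-01  4.30434e+02]
 [ 9.98000e-01 -6.20000e-02 -1.80000e-02  3.66790e+01]
 [-1.00000e-03 -2.87000e-01  9.58000e-01  3.15097e+02]
 [ 0.00000e+00  0.00000e+00  0.00000e+00  1.00000e+00]]
```

View pics/p.png

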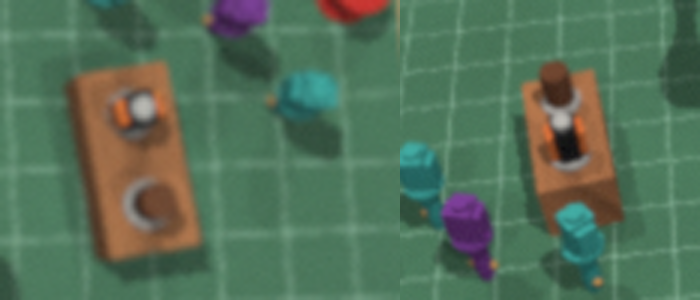

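The crops show the pin at about (384,252) in the full top picture, with orange buttons to the left and right, so roughly along world y. The drift is nearer the robot. Next I'll look from above the pin.

```bash
python3 -m handwheel '{"linear":[[0.005,-0.05,-0.03],[0.011,-0.11,-0.03],[0.017,-0.17,-0.03],[0.023,-0.23,-0.03],[0.029,-0.28,-0.02],[0.032,-0.32,-0.02],[0.032,-0.32,-0.02],[0.032,-0.32,-0.02]],"delta_rot":[[0,0,0],[0,0,-2],[0,0,-4],[0,0,-4.3],[0,0,-4.3],[0,0,-4.3],[0,0,-4.3],[0,0,-4.3]],"grip":[0.6,0.6,0.6,0.6,0.6,0.6,0.6,0.6]}'
python3 - <<'E'
from h import *
print(get_state()["tool_pos"])
c=get_calibration("wrist");im=camera("wrist");np.save("c4.npy",c,allow_pickle=True)
cv2.imwrite("pics/w4.png",im[:,:,::-1])
E
```

```text
clock: 7.9
tool_pos: [491.3, -278.3, 210.1]
tcp_rot: [[-0.99, -0.14, -0.0], [-0.14, 0.99, 0.001], [0.0, 0.001, -1.0]]
ft_force: [0.0, -0.3, -0.5]
grip_width: 0.6
gripper_force: 0.0
[ 491.33341676 -278.32564625  210.12178942]
```

View pics/w4.png

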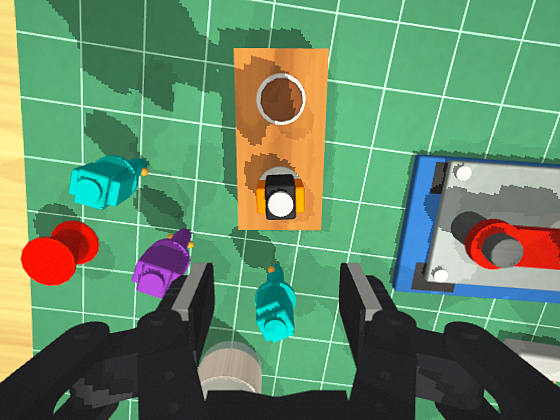

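The pin stands at about (280,195) with buttons at (264,197) and (298,195), nearly aligned with the tool. The drift is at (281,98), and nothing is in the fingers' way.

Run:
```python
from h import *
c=np.load("c4.npy",allow_pickle=True).item();im=cv2.imread("pics/w4.png")[:,:,::-1].copy()
m=mask(im,(12,200,150),(24,255,255),(250,170,312,222))
n,l,s,ce=cv2.connectedComponentsWithStats(m)
for i in range(1,n):
    if s[i,4]>30:
        ct=np.argwhere(l==i);x0,y0,w,h,a=s[i];print(s[i],ce[i])
        r=cv2.minAreaRect(ct[:,::-1].astype(np.float32));b=cv2.boxPoints(r);print(b.round(1).tolist())
w=cv2.inRange(cv2.cvtColor(im,cv2.COLOR_RGB2GRAY)[185:225,262:300],235,255);mm=cv2.moments(w,True);q=(262+mm["m10"]/mm["m00"],185+mm["m01"]/mm["m00"]);print(q,[onz(c,q,z).round(1) for z in(98,102)])
cv2.imwrite("pics/w4c.png",cv2.resize(im[150:240,220:340],(800,600),interpolation=2)[:,:,::-1])
```

```text
[294 179  11  34 286] [299.51048951 195.97552448]
[[294.0, 179.0], [303.20001220703125, 178.39999389648438], [305.29998779296875, 211.8000030517578], [296.0, 212.39999389648438]]
[256 180  10  34 289] [260.55363322 197.28373702]
[[256.0, 180.0], [265.0, 180.0], [265.0, 213.0], [256.0, 213.0]]
(280.38021978021976, 204.07472527472527) [array([ 486.3, -277.2,   98. ]), array([ 485.2, -277.4,  102. ])]
```

View pics/w4c.png

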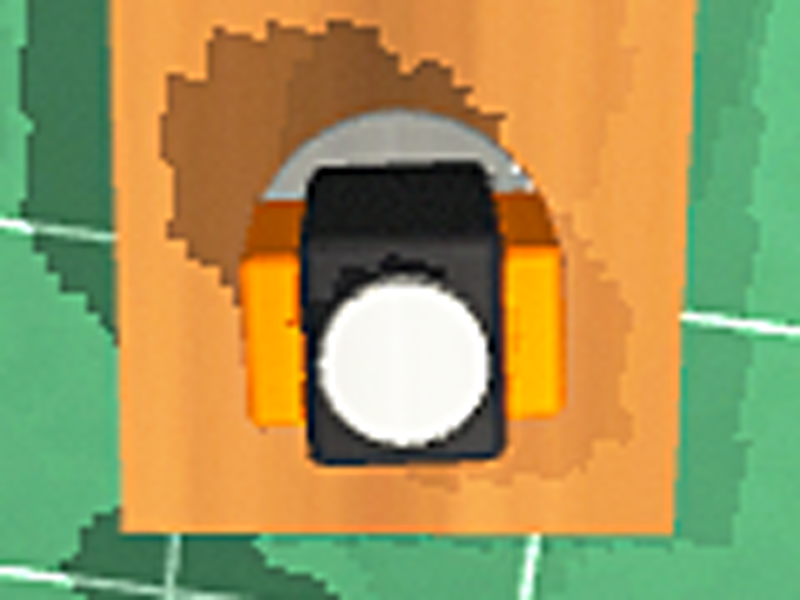

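Run:
```python
from h import *
c=np.load("c4.npy",allow_pickle=True).item()
R=get_state()["tcp_rot"];t=get_state()["tool_pos"]
for uv,z in(((280.45,202.65),98),((280.9,200.5),93)):
    p=onz(c,uv,z);print(p.round(1),(R.T@(p-t)).round(1))
```

```text
[ 485.4 -277.3   98. ] [  6.    1.3 112.2]
[ 485.2 -277.    93. ] [  6.1   1.6 117.2]
```

```bash
python3 -m handwheel '{"linear":[[0.006,0.002,0.03],[0.006,0.002,0.07],[0.006,0.002,0.1],[0.006,0.002,0.115],[0.006,0.002,0.125],[0.006,0.002,0.125]],"delta_rot":[[0,0,-2.2],[0,0,-2.2],[0,0,-2.2],[0,0,-2.2],[0,0,-2.2],[0,0,-2.2]],"grip":[0.6,0.6,0.6,0.6,0.6,0.6]}' 24
python3 -m handwheel '{"linear":[[0,0,0],[0,0,0],[0,0,0],[0,0,0],[0,0,0],[0,0,0]],"delta_rot":[[0,0,0],[0,0,0],[0,0,0],[0,0,0],[0,0,0],[0,0,0]],"grip":[0.4,0.3,0.2,0.15,0.15,0.15]}' 24
```

```text
clock: 8.7
tool_pos: [485.6, -277.3, 85.5]
tcp_rot: [[-0.984, -0.178, 0.0], [-0.178, 0.984, -0.0], [-0.0, -0.0, -1.0]]
ft_force: [0.0, -0.3, 0.8]
grip_width: 0.6
gripper_force: 0.0
clock: 9.45
tool_pos: [486.1, -277.6, 87.0]
tcp_rot: [[-0.984, -0.178, 0.001], [-0.178, 0.984, -0.0], [-0.001, -0.001, -1.0]]
ft_force: [-1.6, 4.3, 7.3]
grip_width: 0.247
gripper_force: 25.5
```

```bash
python3 -m handwheel '{"linear":[[0,0,-0.003],[0,0,-0.01],[0,0,-0.025],[0,0,-0.045],[0,0,-0.07],[0,0,-0.1],[0,0,-0.13],[0,0,-0.14],[0,0,-0.14]],"delta_rot":[[0,0,0],[0,0,0],[0,0,0],[0,0,0],[0,0,0],[0,0,0],[0,0,0],[0,0,0],[0,0,0]],"grip":[0.15,0.15,0.15,0.15,0.15,0.15,0.15,0.15,0.15]}' 24
python3 - <<'E'
from h import *
c=get_calibration("wrist");im=camera("wrist");np.save("c5.npy",c,allow_pickle=True)
s=get_state();print(s["tool_pos"],s["grip_width"])
cv2.imwrite("pics/w5.png",im[:,:,::-1])
E
```

```text
clock: 10.58
tool_pos: [485.5, -277.7, 225.9]
tcp_rot: [[-0.984, -0.178, 0.001], [-0.178, 0.984, -0.001], [-0.001, -0.001, -1.0]]
ft_force: [-0.4, 1.4, -2.2]
grip_width: 0.251
gripper_force: 24.6
[ 485.07212907 -277.22668902  224.62553192] 0.24605229727842748
```

View pics/w5.png

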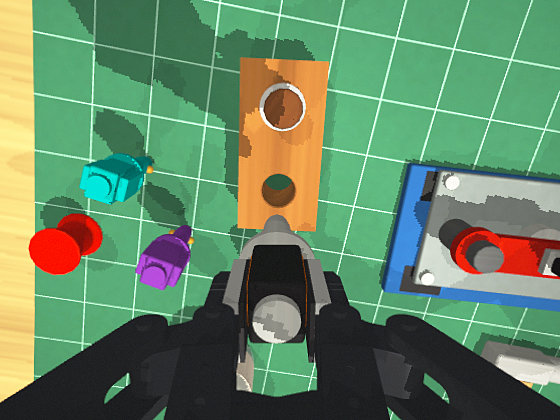

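The pin is held upright with its buttons in. The shank tip is at about (277,218), and the rack hole is empty.

Run:
```python
from h import *
c=np.load("c5.npy",allow_pickle=True).item();im=cv2.imread("pics/w5.png")[:,:,::-1].copy()
hsv=cv2.cvtColor(im,cv2.COLOR_RGB2HSV);m=(hsv[...,1]<45)
for r in range(208,250,2):
    x=np.flatnonzero(m[r,245:310])+245
    if len(x):print(r,x.min(),x.max(),(x.min()+x.max())/2,end=' | ')
print()
s=get_state();R=s["tcp_rot"];t=s["tool_pos"];C=get_calibration("wrist")
a=np.linspace(0,2*np.pi,73)
for nm,d,rad in(("tip",83,6.5),("taper",71,8),("flange",29,17),("TCP",0,0)):
    P=np.array([proj(C,t+R@[rad*np.cos(i),rad*np.sin(i),d]) for i in a]);print(nm,P.min(0).round(1),P.max(0).round(1),P.mean(0).round(1))
```

```text
216 272 282 277.0 | 218 269 284 276.5 | 220 267 285 276.0 | 222 266 287 276.5 | 224 265 288 276.5 | 226 265 288 276.5 | 228 264 289 276.5 | 230 263 290 276.5 | 232 261 292 276.5 | 234 257 297 277.0 | 236 253 299 276.0 | 238 250 302 276.0 | 240 249 304 276.5 | 242 247 306 276.5 | 244 245 308 276.5 | 246 245 309 277.0 | 248 245 309 277.0 | 
tip [266.9 215.1] [289.1 236.1] [278.  225.5]
taper [263.6 219. ] [292.5 246.2] [278.1 232.5]
flange [240.3 229.4] [316.5 299.4] [278.4 264.4]
TCP [278.8 298.8] [278.8 298.8] [278.8 298.8]
```

```bash
python3 -m handwheel '{"linear":[[-0.009,0.04,-0.01],[-0.02,0.09,-0.01],[-0.031,0.145,-0.01],[-0.042,0.2,-0.01],[-0.053,0.25,-0.01],[-0.062,0.29,-0.005],[-0.067,0.312,0.01],[-0.067,0.312,0.03],[-0.067,0.312,0.04],[-0.067,0.312,0.04]],"delta_rot":[[0,0,0],[0,0,1],[0,0,2],[0,0,4],[0,0,6.5],[0,0,6.5],[0,0,6.5],[0,0,6.5],[0,0,6.5],[0,0,6.5]],"grip":[0.15,0.15,0.15,0.15,0.15,0.15,0.15,0.15,0.15,0.15]}' 24
python3 -m handwheel '{"linear":[[0,0,0],[0,0,0]],"delta_rot":[[0,0,0],[0,0,0]],"grip":[0.15,0.15]}' 24
```

```text
clock: 11.88
tool_pos: [494.7, 41.4, 183.8]
tcp_rot: [[-0.998, -0.065, -0.003], [-0.065, 0.998, 0.0], [0.003, 0.001, -1.0]]
ft_force: [0.2, 0.0, -2.3]
grip_width: 0.241
gripper_force: 24.8
clock: 12.12
tool_pos: [496.3, 41.2, 186.1]
tcp_rot: [[-0.998, -0.065, 0.001], [-0.065, 0.998, -0.0], [-0.001, -0.0, -1.0]]
ft_force: [-0.2, -0.3, -1.9]
grip_width: 0.247
gripper_force: 24.8
```

Run:
```python
from h import *
s=get_state();R=s["tcp_rot"];t=s["tool_pos"];C=get_calibration("wrist");im=camera("wrist");print(t)
cv2.imwrite("pics/w6.png",cv2.resize(im[150:270,190:350],(800,600),interpolation=2)[:,:,::-1])
a=np.linspace(0,2*np.pi,73)
for nm,d,rad in(("tip",82,6.5),("hole",t[2]-77,9)):
    P=np.array([proj(C,t+R@[rad*np.cos(i),rad*np.sin(i),d]) for i in a]);print(nm,P.min(0).round(1),P.max(0).round(1),"crop",((P.min(0)-[190,150])*5).round(),((P.max(0)-[190,150])*5).round())
```

```text
[496.30376428  41.15450104 186.10859187]
tip [266.7 215.4] [289.  236.5] crop [383. 327.] [495. 433.]
hole [263.9 198.9] [291.6 225.4] crop [369. 245.] [508. 377.]
```

View pics/w6.png

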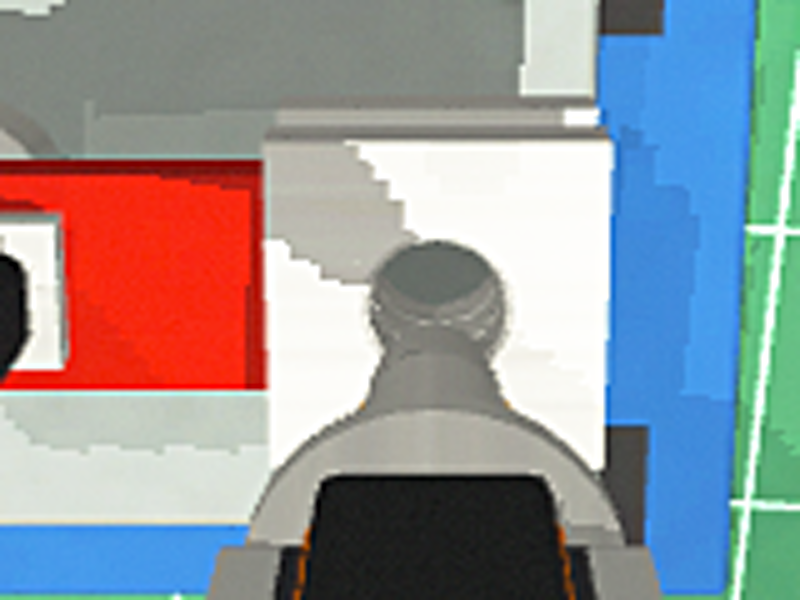

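The hole's rim is centred at column 438 of the crop, the pin's axis at about 435, and the tip is just below it. It needs a shift of about half a millimetre, then a slow descent.

```bash
python3 -m handwheel '{"linear":[[0.0004,0.0005,0.005],[0.0004,0.0005,0.012],[0.0004,0.0005,0.018],[0.0004,0.0005,0.022],[0.0004,0.0005,0.022]],"delta_rot":[[0,0,0],[0,0,0],[0,0,0],[0,0,0],[0,0,0]],"grip":[0.15,0.15,0.15,0.15,0.15]}' 24 | grep -E "pos|ft|clock"
python3 -m handwheel '{"linear":[[0,0,0.0015],[0,0,0.003],[0,0,0.0045],[0,0,0.006],[0,0,0.0075],[0,0,0.0075]],"delta_rot":[[0,0,0],[0,0,0],[0,0,0],[0,0,0],[0,0,0],[0,0,0]],"grip":[0.15,0.15,0.15,0.15,0.15,0.15]}' 24 | grep -E "pos|ft|clock"
```

```text
clock: 12.8
tool_pos: [495.0, 42.0, 162.8]
ft_force: [0.4, 0.0, -2.5]
clock: 13.55
tool_pos: [495.2, 42.0, 155.6]
ft_force: [-0.8, 0.6, -1.8]
```

```bash
python3 -m handwheel '{"linear":[[-0.0004,-0.0002,0.0015],[-0.0004,-0.0002,0.003],[-0.0004,-0.0002,0.0045],[-0.0004,-0.0002,0.006],[-0.0004,-0.0002,0.006]],"delta_rot":[[0,0,0],[0,0,0],[0,0,0],[0,0,0],[0,0,0]],"grip":[0.15,0.15,0.15,0.15,0.15]}' 24 | grep -E "pos|ft|clock"
python3 -m handwheel '{"linear":[[0,0,0.0015],[0,0,0.003],[0,0,0.0045],[0,0,0.006],[0,0,0.006]],"delta_rot":[[0,0,0],[0,0,0],[0,0,0],[0,0,0],[0,0,0]],"grip":[0.15,0.15,0.15,0.15,0.15]}' 24 | grep -E "pos|ft|clock"
```

```text
clock: 14.18
tool_pos: [495.6, 41.8, 149.6]
ft_force: [-0.2, -0.1, -1.9]
clock: 14.8
tool_pos: [495.6, 41.8, 143.6]
ft_force: [-0.3, -0.1, -1.5]
```

```bash
python3 -m handwheel '{"linear":[[0,0,0.002],[0,0,0.004],[0,0,0.006],[0,0,0.008],[0,0,0.010],[0,0,0.010]],"delta_rot":[[0,0,0],[0,0,0],[0,0,0],[0,0,0],[0,0,0],[0,0,0]],"grip":[0.15,0.15,0.15,0.15,0.15,0.15]}' 24 | grep -E "pos|ft|clock"
python3 -m handwheel '{"linear":[[0,0,0.002],[0,0,0.004],[0,0,0.006],[0,0,0.008],[0,0,0.010],[0,0,0.010]],"delta_rot":[[0,0,0],[0,0,0],[0,0,0],[0,0,0],[0,0,0],[0,0,0]],"grip":[0.15,0.15,0.15,0.15,0.15,0.15]}' 24 | grep -E "pos|ft|clock"
```

```text
clock: 15.55
tool_pos: [495.6, 41.8, 133.6]
ft_force: [0.4, 0.6, -2.0]
clock: 16.3
tool_pos: [495.6, 41.8, 123.6]
ft_force: [0.5, 0.6, -1.5]
```

```bash
python3 -m handwheel '{"linear":[[0,0,0.002],[0,0,0.004],[0,0,0.006],[0,0,0.008],[0,0,0.010],[0,0,0.0115],[0,0,0.013],[0,0,0.013]],"delta_rot":[[0,0,0],[0,0,0],[0,0,0],[0,0,0],[0,0,0],[0,0,0],[0,0,0],[0,0,0]],"grip":[0.15,0.15,0.15,0.15,0.15,0.15,0.15,0.15]}' 24 | grep -E "pos|ft|clock"
python3 -m handwheel '{"linear":[[0,0,0.001],[0,0,0.002],[0,0,0.003],[0,0,0.003]],"delta_rot":[[0,0,0],[0,0,0],[0,0,0],[0,0,0]],"grip":[0.15,0.15,0.15,0.15]}' 24 | grep -E "pos|ft|clock"
```

```text
clock: 17.3
tool_pos: [495.7, 41.8, 110.7]
ft_force: [-0.7, 0.9, -1.6]
clock: 17.8
tool_pos: [495.6, 41.8, 107.7]
ft_force: [-1.0, -0.6, -2.3]
```

```bash
for i in 1 2; do :; done; python3 -m handwheel '{"linear":[[0,0,0.001],[0,0,0.0015],[0,0,0.0015]],"delta_rot":[[0,0,0],[0,0,0],[0,0,0]],"grip":[0.15,0.15,0.15]}' 24 | grep -E "pos|ft|clock"
python3 -m handwheel '{"linear":[[0,0,0.0007],[0,0,0.001],[0,0,0.001]],"delta_rot":[[0,0,0],[0,0,0],[0,0,0]],"grip":[0.15,0.15,0.15]}' 24 | grep -E "pos|ft|clock"
```

```text
clock: 18.18
tool_pos: [495.7, 41.8, 106.2]
ft_force: [-1.1, -0.3, -2.5]
clock: 18.55
tool_pos: [495.8, 41.8, 106.0]
ft_force: [-3.2, -0.3, 5.0]
```

```bash
python3 -m handwheel '{"linear":[[0,0,0.0005],[0,0,0.0005]],"delta_rot":[[0,0,0],[0,0,0]],"grip":[0.15,0.15]}' 24 | grep -E "pos|ft|clock"
python3 -m handwheel '{"linear":[[0,0,0],[0,0,0],[0,0,0],[0,0,0],[0,0,0],[0,0,0],[0,0,0],[0,0,0]],"delta_rot":[[0,0,0],[0,0,0],[0,0,0],[0,0,0],[0,0,0],[0,0,0],[0,0,0],[0,0,0]],"grip":[0.28,0.32,0.36,0.4,0.45,0.5,0.55,0.6]}'
python3 -m handwheel '{"linear":[[0,0,-0.005],[0,0,-0.03],[0,0,-0.07],[0,0,-0.12],[0,0,-0.14],[0.05,0,-0.14],[0.05,0,-0.14],[0.05,0,-0.14]],"delta_rot":[[0,0,0],[0,0,0],[0,0,0],[0,0,0],[0,0,0],[0,0,0],[0,0,0],[0,0,0]],"grip":[0.6,0.6,0.6,0.6,0.6,0.6,0.6,0.6]}'
python3 - <<'E'
from h import *
s=get_state();R=s["tcp_rot"];t=s["tool_pos"];C=get_calibration("wrist");im=camera("wrist")
cv2.imwrite("pics/w7.png",im[:,:,::-1])
h=np.array([495.7,41.7,0])
print("pred flange77",proj(C,h+[0,0,77]),"top",proj(C,h+[0,0,117]))
m=mask(im,(12,200,120),(24,255,255));n,l,st,ce=cv2.connectedComponentsWithStats(m)
for i in range(1,n):
    if st[i,4]>40:print(st[i],ce[i].round(1),onz(C,ce[i],112).round(1))
for sg in(-14,14):print("button top pred, released:",proj(C,h+[0,sg,112]))
# flange: grey/low-sat ring; print arm handle centre (dark) position
print(proj(C,[499,-31,118]))
E
```

```text
clock: 18.8
tool_pos: [495.9, 41.8, 106.0]
ft_force: [-5.0, 0.2, 9.1]
clock: 19.8
tool_pos: [495.7, 41.8, 104.8]
tcp_rot: [[-0.998, -0.065, -0.0], [-0.065, 0.998, 0.0], [0.0, 0.0, -1.0]]
ft_force: [-0.2, 0.6, -1.4]
grip_width: 0.597
gripper_force: 0.0
clock: 20.8
tool_pos: [446.3, 38.4, 245.4]
tcp_rot: [[-0.998, -0.065, 0.002], [-0.065, 0.998, -0.0], [-0.002, -0.0, -1.0]]
ft_force: [-0.1, 0.2, -0.1]
grip_width: 0.601
gripper_force: 0.0
pred flange77 [277.53970155 247.61548431] top [277.64478555 268.55788759]
[256 242   8  34 233] [259.3 258.5] [490.9  27.7 112. ]
[290 242   8  34 237] [293.4 259.7] [490.1  53.1 112. ]
button top pred, released: [258.96889803 264.49425793]
button top pred, released: [296.25960143 266.76758971]
[178.19684825 267.35848046]
```

The buttons measure about 31.5 mm over both, so they're fully sprung. The flange stopped at 106 − 29 = 77 mm, which is the fork's top. The robot is clear, so I'm handing in.

```bash
python3 -c "
from rig import *
print(close_job())"
```

```text
the job is handed in; nothing more can be done
None
```

I swung the arm fully home and slid the pin in until its flange met the fork's top at 77 mm. Its buttons then sprang back to about 32 mm, so the balls should be out and locked; I couldn't see them directly. I handed the job in at about 21 s on the robot's clock.

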